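# Cap off the bonsai feed shaker

## Robot

A 6-joint arm with a two-finger parallel gripper is mounted at the origin on the work surface. World frame = base frame: x ahead of the robot, y to its left, z up, the work surface at z = 0. Lengths are in mm, angles in degrees, forces in N, time in s.
With the tool pointing down it reaches from about 425 to 925 mm from the base axis. Payload 12.5 kg.
Tool frame: the origin (TCP) lies at the very end of the fingers, on their centre line; the grasp point (between the pads) lies 19 mm behind it; z points along the fingers, x is the direction in which the jaws open and shut, and the axes are right-handed (so a half turn about z gives the same grasp; the last joint's range is limited). The gripper opens to 85 mm and grips with 20 to 120 N. Pads are 22 mm wide; open, the fingers measure 114 mm over their backs; the gripper's body (76 mm by 85 mm) begins 54 mm behind the grasp point. The pads swing forward as they close: fully open they stand 13 mm farther back than shut.
Start: joints at [-77.212, 28.126, 89.318, -0, 62.55, -6.05], TCP at [201.84, -591.528, 231.327] pointing down, gripper open.
Joint ranges: [-177.58, 177.58], [-47.91, 125.51], [2.72, 160], [-65.01, 245.01], [3.68, 167.84], [-153.87, 153.87]. Speed limits (degrees/s): [127.2, 127.2, 159.86, 180, 180, 180].

## Interface

Orientations are given as a 3x3 rotation matrix whose columns are the frame's x, y, z axes.
In Python, from plant import arm gives the robot as it stands.
- The arm moves only by the tool move_arm, never from a script. Its arguments are lists of equal length, an entry for each row: "turn": the turn, a rotation vector about the tool's x, y, z in rad, a list of three; "translation": the shift along the tool's x, y, z in mm, a list of three; "hand": the opening, from -1 (shut) to 1 (fully open), so that 0 is half open. In form: {"turn": [[ax, ay, az], ...], "translation": [[tx, ty, tz], ...], "hand": [hand, ...]}. A call has exactly 8 rows; each row is the pose to reach, as a shift and turn from the pose measured when the call began, along the tool's axes at that moment; what a row does not reach only later rows make up. A row lasts 1/8 s, in which the tool goes at most 62.5 mm and 10.7 degrees, less where a joint would pass 70% of its speed; a pose out of reach is approached as far as the arm can. A call with a gripper value outside its range is refused whole. The fingers move at their own pace and stop on an object; "squeeze" is the grip in N (left out, the last holds). Time passes only in rows, so rows that repeat a pose let the fingers close, or fill a call up. It gives the time, the measured TCP pose, the force and the opening at its end, in the units of the state.
- arm.get_state(): the state, without advancing time (a new reading comes with each control period).
- arm.snapshot(name): name is "side" or "top"; returns the picture (384x512x3 uint8, blue, green, red); there is no depth.
- arm.camera_params(name): a dict with "fov_y" (degrees; the focal length in pixels is half the picture's height over the tangent of half this angle, whatever the lens; pixels are square), "cx", "cy" (the principal point, pixels), "D" ([k1, k2, p1, p2, k3] as OpenCV has them; the pictures are not rectified), "R" (3x3) and "t" (3): a world point X has camera coordinates R X + t. Camera axes: x right, y down, z forward; pixel columns grow to the right and rows downward; lengths in mm; the calibration is good to about 2 mm. A picture is of the moment at which its call begins. camera_params takes no time and is no camera call.
- arm.close_job(): hands the job in, once; it reports no verdict.
The state is a dict: "clock": time; "qpos": joint angles; "joint_velocities": joint speeds; "effort": joint torques, N m; "tool_pos": TCP position; "orientation": TCP orientation; "ft_force": force on the tool from outside, world axes, zero at the start; "torque": the same for the moment, N m; "width": opening from 0.0 (shut) to 1.0 (fully open).
Only numpy, scipy, OpenCV 4.12 (cv2) and the standard library are available. Lean on these libraries where they do the work, as an engineer would, in place of code of your own. Each camera call takes 0.05 s, during which the arm holds its last target.

## Task

I want to dust the bonsai with feed from the blue shaker tin, so first clear the trowel off the tin's open mouth and lay it flat on the green mat, touching neither the tin nor the lids. Then pick up the two nested lids together by the steel band of the inner shaker lid, lower them on to the tin until the shaker lid is fully seated and let go; last, lift the blue outer cap off alone, leaving the shaker lid seated and undisturbed, and finish still holding the cap in the gripper, at rest and well clear (a hand's breadth) above the tin. Drop nothing, leave the tin standing where it is, and do not disturb the bonsai pot, the orange jar or the tamper.

Things in the scene. Friction and masses are not known exactly. Their poses are not given: they have to be found in the camera images.
- tin_rim (a point): Centre of the open mouth of the blue enamelled shaker tin, at rim height, 80 mm above the mat; z up. Round tin, loose, about 0.3 kg: body 58 mm across up to 60 mm height, then a neck 51 mm across from 63 to 76 mm height whose top 4 mm taper in to 48 mm; mouth 43 mm across inside. The trowel lies across it at the start.
- tin: The same tin; origin at the centre of its underside, on the mat.
- inner_mid (a point): Centre of the steel band of the inner (shaker) lid, half-way up the band, which is 60 mm across and 20 mm high; z up. At the start the lid stands on the mat, this point 10 mm above the mat, with the outer cap nested on it. Fully seated on the tin, the lid's plate rests on the tin's rim and this point is 6 mm below the rim, 74 mm above the mat.
- inner_lid: The same inner lid, round, loose, about 70 g; origin at the centre of the band's lower edge. Open below: 55 mm across and 16 mm deep inside, so it goes over the tin's neck with 2 mm play all round. A plate closes the band on top; a perforated boss 40 mm across, 12 mm high rises from the plate.
- cap_mid (a point): Centre of the blue outer lid (dust cap), half-way up: round, 50 mm across, 28 mm high, open below, white disc on top; z up. It sits loosely over the inner lid's boss (2 mm play, nothing locks it), rim on the inner lid's plate, this point 24 mm above point inner_mid. The steel band stands out 5 mm all round beyond it.
- cap: The same cap, about 45 g; origin at the centre of its lower rim. It rides along when the inner lid is carried by its band, and lifts straight off by itself.
- trowel_grip (a point): Middle of the handle of the stainless spatula trowel, half-way through its thickness: handle 105 mm long (along this frame's x), 18 mm wide, 14 mm thick; z up. The blade (26 mm wide, 3 mm thick) points to +x and ends 163 mm from here; the handle's other end is 50 mm to -x. Flat underside 7 mm below this point.
- trowel: The same trowel, about 90 g; origin on its underside at the balance point, 45 mm from point trowel_grip towards the blade. At the start it lies level across the tin's mouth, balance point about over the tin's axis, so the handle overhangs the tin's side with its middle 87 mm above the mat.
- bonsai_pot: bystander: oblong terracotta pot 140 x 180 x 55 mm with a small tree, 230 mm high in all; origin at the centre of its underside
- orange_jar: bystander: orange plastic jar with a flip lid, 72 mm across, 104 mm high; origin at the centre of its underside
- tamper: bystander: wooden tamper standing on its rubber tip, 46 mm across, 98 mm high; origin at the centre of its underside

How it is judged:
By the outcome, as a careful person would: the job done as asked, in the order asked, and still so for the second after the job is handed in, while the arm keeps its last pose, push and grip.
It also fails if it takes over 72 s, if anything falls off the work surface, if the arm or the gripper's body presses on something with over 40 N, if the wrist force passes 120 N, or if a joint passes its speed limit or range.

## Working session

There is one attempt and no reset: what is moved stays moved. The work goes in short steps, Python scripts to look and compute and a tool call to move; the robot and the scene stay as the last step left them, time stands still between calls to the robot, and variables do not carry over. Pictures are saved under pics/ and viewed, and the job is handed in when it is done.

Besides the shell and the picture viewer there is one more tool, called after ">>>" as a command line: name --argument value ..., lists and objects as JSON in quotes. move_arm: Moves the arm, as the interface text tells. Its arguments: {"type":"object","properties":{"turn":{"type":"array"},"translation":{"type":"array"},"hand":{"type":"array"},"squeeze":{"type":"number"}},"required":["turn","translation","hand"]}

```bash
ls; mkdir -p pics
python3 - <<'E'
from plant import arm
import cv2,json
for n in("side","top"):
    im=arm.snapshot(n); cv2.imwrite(f"pics/{n}0.png",im)
    p=arm.camera_params(n); print(n,p)
s=arm.get_state();print(s)
E
```

```text
pics
side {'fov_y': 48.36487286442255, 'cx': 257.72708321234506, 'cy': 191.46179068917098, 'D': array([-0.05109078,  0.        ,  0.        ,  0.        ,  0.        ]), 'R': array([[-0.91659598, -0.39935559,  0.01915511],
       [-0.26333355,  0.56696227, -0.78051856],
       [ 0.30084422, -0.72046436, -0.62483907]]), 't': array([581.10929948, 225.50941094, 981.41918794])}
top {'fov_y': 57.89164586390931, 'cx': 252.97689618693988, 'cy': 200.7025959744901, 'D': array([-0.07664293,  0.        ,  0.        ,  0.        ,  0.        ]), 'R': array([[ 0.01503188, -0.99979661,  0.01344576],
       [-0.99421471, -0.01637559, -0.10615527],
       [ 0.10635386, -0.01177226, -0.99425865]]), 't': array([ -32.88235465,  607.17794488, 1040.61358791])}
{'clock': 0.1, 'qpos': array([-7.72122935e+01,  2.81596224e+01,  8.93468578e+01,  1.46614978e-04,
        6.25494284e+01, -6.04993536e+00]), 'joint_velocities': array([-0.13082831, -0.12352755, -0.15236085, -0.06064873, -0.04208075,
       -0.01887307]), 'effort': array([ 3.36631463e-03, -6.19446731e+01, -2.62028307e+01, -5.99248574e-05,
        2.93601610e-03, -1.07247416e-05]), 'tool_pos': array([ 201.78712193, -591.31664139,  230.79644564]), 'orientation': array([[ 3.22886329e-01, -9.46437728e-01, -2.13766050e-04],
       [-9.46437255e-01, -3.22886383e-01,  9.52089487e-04],
       [-9.70115558e-04, -1.05100526e-04, -9.99999524e-01]]), 'ft_force': array([0.17447044, 0.22701914, 1.00990424]), 'torque': array([-0.00122128, -0.0094388 ,  0.02358822]), 'width': 0.9995806657672521}
```

View pics/side0.png

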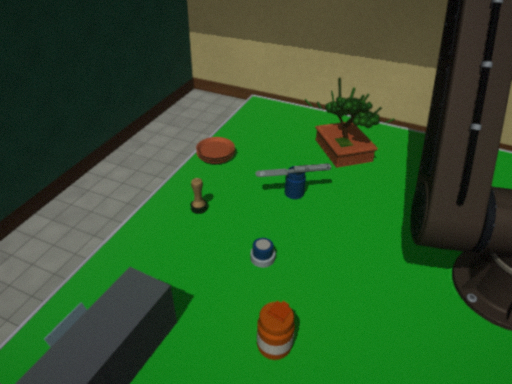

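View pics/top0.png

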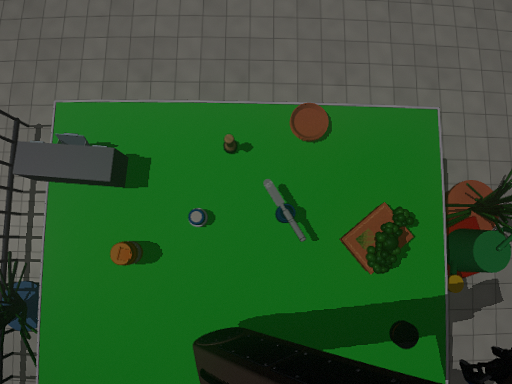

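```bash
cat > h.py <<'E'
import numpy as np, cv2
from plant import arm
def cam(n):
    p=arm.camera_params(n); f=192/np.tan(np.radians(p['fov_y']/2))
    K=np.array([[f,0,p['cx']],[0,f,p['cy']],[0,0,1]]); return K,p['D'],p['R'],p['t']
def at_z(n,uv,z):
    K,D,R,t=cam(n); u=cv2.undistortPoints(np.array([[uv]],float),K,D)[0,0]
    d=R.T@np.array([u[0],u[1],1]); c=-R.T@t
    return c+d*(z-c[2])/d[2]
def proj(n,X):
    K,D,R,t=cam(n); return cv2.projectPoints(np.atleast_2d(np.array(X,float)),cv2.Rodrigues(R)[0],t,K,D)[0][:,0]
def tri(us,ut):
    A=[];b=[]
    for n,uv in(("side",us),("top",ut)):
        K,D,R,t=cam(n);u=cv2.undistortPoints(np.array([[uv]],float),K,D)[0,0]
        d=R.T@np.array([u[0],u[1],1]);d/=np.linalg.norm(d);c=-R.T@t
        P=np.eye(3)-np.outer(d,d);A.append(P);b.append(P@c)
    return np.linalg.lstsq(np.vstack(A),np.hstack(b),rcond=None)[0]
def crop(n,im,x0,y0,x1,y1,s,name):
    c=cv2.resize(im[y0:y1,x0:x1],None,fx=s,fy=s,interpolation=cv2.INTER_CUBIC)
    c=np.clip(c.astype(float)*1.5,0,255).astype(np.uint8)
    for x in range((x0+9)//10*10,x1,10):
        cv2.line(c,((x-x0)*s,0),((x-x0)*s,5),(255,255,255),1);cv2.putText(c,str(x),((x-x0)*s-10,16),0,.35,(255,255,255),1)
    for y in range((y0+9)//10*10,y1,10):
        cv2.line(c,(0,(y-y0)*s),(5,(y-y0)*s),(255,255,255),1);cv2.putText(c,str(y),(7,(y-y0)*s+4),0,.35,(255,255,255),1)
    cv2.imwrite("pics/"+name,c)
E
python3 - <<'E'
from h import *
t=cv2.imread("pics/top0.png");s=cv2.imread("pics/side0.png")
crop("top",t,180,170,320,260,5,"t1.png")
crop("side",s,230,150,350,280,4,"s1.png")
for n in("side","top"):
  print(n,proj(n,[[201,-591,231],[0,0,0]]), at_z(n,[284,213] if n=="top" else [296,170],80), at_z(n,[197,218] if n=="top" else [262,243],48))
E
```

```text
side [[460.49693017  82.39760227]
 [505.67825643 287.68348782]] [ 574.11434748 -126.86421302   80.        ] [560.77482779 144.89947835  48.        ]
top [[474.32587655 354.70891459]
 [242.29434331 397.95764574]] [ 567.59173218 -114.76441415   80.        ] [550.46214367 145.70249539  48.        ]
```

View pics/t1.png

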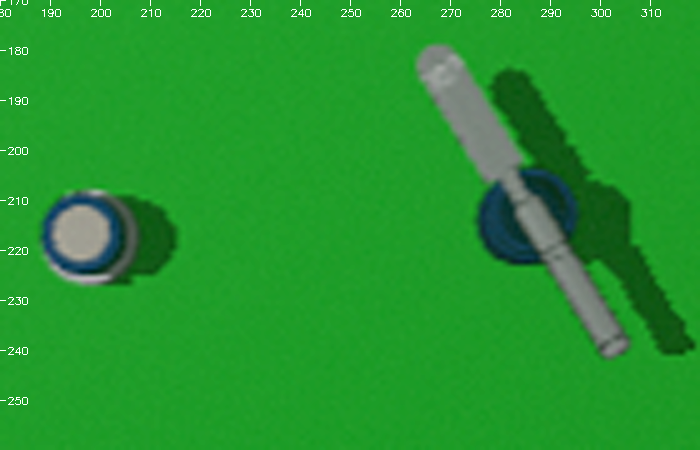

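View pics/s1.png

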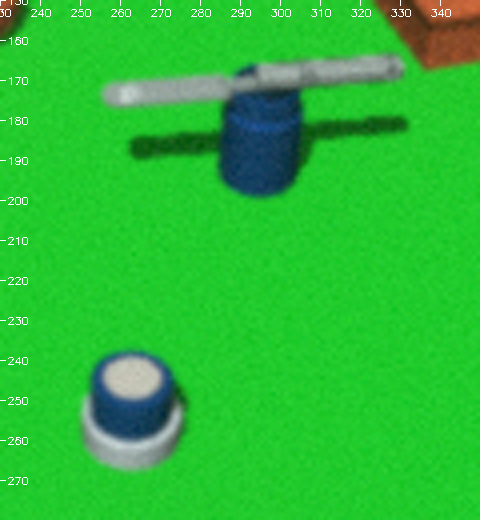

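```bash
cat >> h.py <<'E'
def circ(c,r,z,n=60):
    a=np.linspace(0,2*np.pi,n);return np.c_[c[0]+r*np.cos(a),c[1]+r*np.sin(a),np.full(n,z)]
def over(n,im,box,s,curves,name):
    x0,y0,x1,y1=box
    c=cv2.resize(im[y0:y1,x0:x1],None,fx=s,fy=s,interpolation=cv2.INTER_CUBIC)
    c=np.clip(c.astype(float)*1.5,0,255).astype(np.uint8)
    for X,col in curves:
        p=(proj(n,X)-[x0,y0]+.5)*s-.5
        cv2.polylines(c,[np.round(p).astype(int)],False,col,1)
    cv2.imwrite("pics/"+name,c);return c
E
cat > ov.py <<'E'
from h import *
tin=np.array([568,-119.]);lid=np.array([552,145.])
def trow(p0,th,z=80):
    d=np.array([np.cos(th),np.sin(th)]);n=np.array([-d[1],d[0]])
    pts=[(-50,9),(55,9),(55,13),(163,13),(163,-13),(55,-13),(55,-9),(-50,-9),(-50,9)]
    return np.array([[*(p0+a*d+b*n),z+ (14 if a<55 else 3)] for a,b in pts])
if __name__=="__main__":
    R=(0,0,255);Y=(0,255,255);W=(255,255,255)
    a=at_z("top",[303,239.5],94)[:2];b=at_z("top",[265.5,180],83)[:2]
    print(a,b,np.linalg.norm(a-b)); th=np.arctan2(*(b-a)[::-1]);print(np.degrees(th),(a+b)/2)
    a2=at_z("side",[330.5,167],87)[:2];b2=at_z("side",[255.5,174],82)[:2]
    print(a2,b2,np.linalg.norm(a2-b2),np.degrees(np.arctan2(*(b2-a2)[::-1])),(a2+b2)/2)
    p0=b-163*np.array([np.cos(th),np.sin(th)])
    cur=[(circ(tin,29,0),R),(circ(tin,29,60),R),(circ(tin,24,80),Y),(circ(lid,30,0),R),(circ(lid,30,20),R),(circ(lid,25,48),Y),(trow(p0,th),W)]
    t=cv2.imread("pics/top0.png");s=cv2.imread("pics/side0.png")
    c1=over("top",t,(180,170,320,260),5,cur,"t2.png")
    c2=over("side",s,(230,150,350,280),4,cur,"s2.png")
    print(p0)
E
python3 ov.py
```

```text
[ 490.60962902 -168.9349863 ] [664.59291138 -58.93900835] 205.83803755835976
32.30195579216788 [ 577.6012702  -113.93699732]
[ 488.07224156 -172.38559592] [668.12089694 -59.10171778] 212.72224931464766 32.177479087134046 [ 578.09656925 -115.74365685]
[ 526.81820579 -146.04314429]
```

View pics/t2.png

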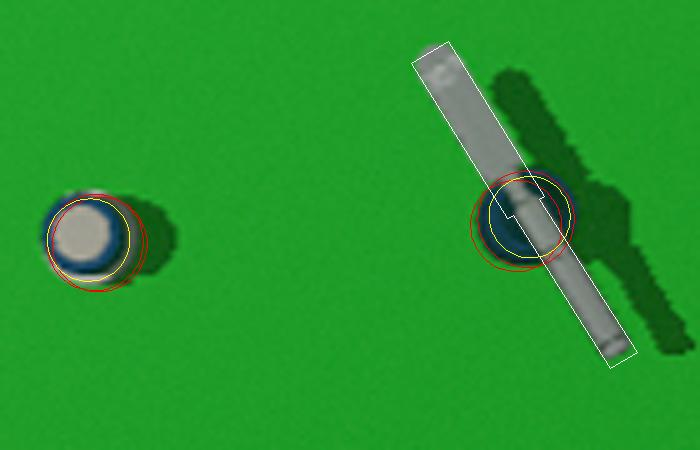

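View pics/s2.png

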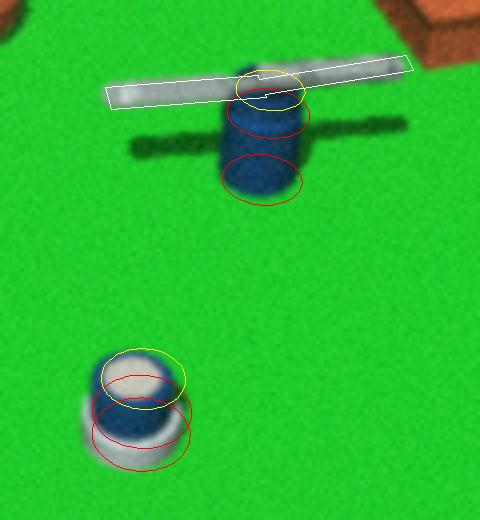

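```bash
sed -i 's/^tin=.*/tin=np.array([571,-122.]);lid=np.array([556,149.])/' ov.py; python3 ov.py
python3 - <<'E'
# silhouette fit, per camera
from h import *
from scipy.optimize import minimize
def model(n,c,kind):
    if kind=="lid": stacks=[[(30,0),(30,20)],[(25,20),(25,48)]]
    S=12; m=np.zeros((384*S//1,1),np.uint8)
    return stacks
for n,f,box in(("top","pics/top0.png",(180,195,222,235)),("side","pics/side0.png",(240,228,285,275))):
    im=cv2.imread(f).astype(float);x0,y0,x1,y1=box;I=im[y0:y1,x0:x1]
    g=I[...,1]-np.maximum(I[...,0],I[...,2]) # green excess
    # shadow also green; normalise
    r=g/(I.sum(2)+1); m=(r<0.3*1).astype(float)
    S=8
    def err(c):
        a=np.zeros(((y1-y0)*S,(x1-x0)*S),np.uint8)
        for st in([(30,0),(30,20)],[(25,20),(25,48)]):
            P=np.vstack([proj(n,circ(c,rr,z)) for rr,z in st])
            h=cv2.convexHull(((P-[x0,y0]+.5)*S-.5).astype(np.float32)).round().astype(int)
            cv2.fillPoly(a,[h],1)
        a=cv2.resize(a.astype(np.float32),None,fx=1/S,fy=1/S,interpolation=cv2.INTER_AREA)
        return ((a-m)**2).sum()
    o=min((minimize(err,[556+i,149+j],method="Nelder-Mead",options=dict(initial_simplex=[[556+i,149+j],[560+i,149+j],[556+i,153+j]])) for i in(-4,0,4) for j in(-4,0,4)),key=lambda o:o.fun)
    print(n,o.x,o.fun,m.sum())
E
```

```text
[ 490.60962902 -168.9349863 ] [664.59291138 -58.93900835] 205.83803755835976
32.30195579216788 [ 577.6012702  -113.93699732]
[ 488.07224156 -172.38559592] [668.12089694 -59.10171778] 212.72224931464766 32.177479087134046 [ 578.09656925 -115.74365685]
[ 526.81820579 -146.04314429]
top [555.44243622 149.67565536] 5.30419921875 311.0Traceback (most recent call last):
  File "<stdin>", line 22, in <module>
  File "<stdin>", line 22, in <genexpr>
    res = _minimize_neldermead(fun, x0, args, callback, bounds=bounds,
                               **options)
    fxcc = func(xcc)
    fx = function(np.copy(x), *(wrapper_args + args))
  File "<stdin>", line 17, in err
  File "h.py", line 11, in proj
    K,D,R,t=cam(n); return cv2.projectPoints(np.atleast_2d(np.array(X,float)),cv2.Rodrigues(R)[0],t,K,D)[0][:,0]
            ~~~^^^
  File "h.py", line 4, in cam
    p=arm.camera_params(n); f=192/np.tan(np.radians(p['fov_y']/2))
ValueError: time passes only in moves, steps and waits
```

View pics/t2.png

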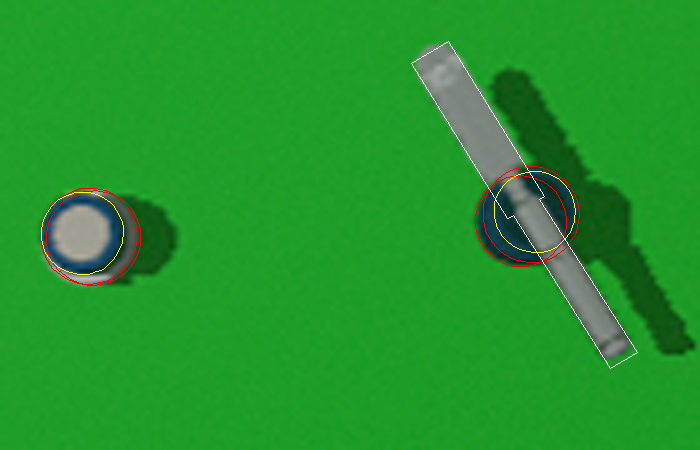

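View pics/s2.png

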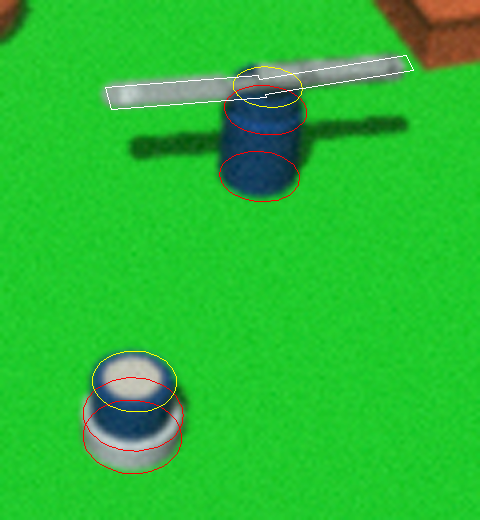

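```bash
python3 - <<'E'
from plant import arm
import pickle
pickle.dump({n:arm.camera_params(n) for n in("side","top")},open("cam.pkl","wb"))
E
sed -i 's/^def cam(n):/import pickle\nCP=pickle.load(open("\.\/cam.pkl","rb"))\ndef cam(n):/; s/p=arm.camera_params(n); f/p=CP[n]; f/; s/^from plant import arm//' h.py
cat > fit.py <<'E'
from h import *
from scipy.optimize import minimize
def fitgeo(n,im,box,build,x0s,thr=0.3,bgx=None):
    x0,y0,x1,y1=box;I=im[y0:y1,x0:x1].astype(float)
    r=(I[...,1]-np.maximum(I[...,0],I[...,2]))/(I.sum(2)+1); 
    fg=np.clip((thr*1.3-r)/(thr*0.6),0,1); m=fg; S=8
    def err(c):
        a=np.zeros(((y1-y0)*S,(x1-x0)*S),np.uint8)
        for X in build(c):
            P=proj(n,X)
            cv2.fillPoly(a,[cv2.convexHull(((P-[x0,y0]+.5)*S-.5).astype(np.float32)).round().astype(int)],1)
        a=cv2.resize(a.astype(np.float32),None,fx=1/S,fy=1/S,interpolation=cv2.INTER_AREA)
        return ((a-m)**2).sum()
    best=None
    x0s=np.array(x0s,float)
    st=np.array([4,4,.05,4,4])[:len(x0s)] if len(x0s)!=3 else np.array([4,4,.05])
    for sg in (1,-1,.5):
        sx=np.vstack([x0s]+[x0s+sg*st*np.eye(len(x0s))[i] for i in range(len(x0s))])
        o=minimize(err,x0s,method="Nelder-Mead",options=dict(initial_simplex=sx,maxiter=600))
        if best is None or o.fun<best.fun: best=o
    return best.x,best.fun,m.sum()
def lidgeo(zb=0,cap=True):
    def b(c):
        L=[np.vstack([circ(c,30,zb),circ(c,30,zb+20)])]
        if cap:L.append(np.vstack([circ(c,25,zb+20),circ(c,25,zb+48)]))
        return L
    return b
def tingeo(c): return [np.vstack([circ(c,29,0),circ(c,29,60)]),np.vstack([circ(c,25.5,60),circ(c,25.5,76),circ(c,24,80)])]
def trowgeo(z):
    def b(q):
        d=np.array([np.cos(q[2]),np.sin(q[2])]);n=np.array([-d[1],d[0]]);p=np.array(q[:2])
        bx=lambda a0,a1,w,h:np.array([[*(p+a*d+s*w*n),z+hh] for a in(a0,a1) for s in(-1,1) for hh in(0,h)])
        tip=np.vstack([bx(55,150,13,3),np.array([[*(p+(150+13*np.sin(t))*d+13*np.cos(t)*n),z+hh] for t in np.linspace(0,np.pi,15) for hh in(0,3)])])
        return [bx(-50,55,9,14),tip]
    return b
E
python3 - <<'E'
from fit import *
t=cv2.imread("pics/top0.png");s=cv2.imread("pics/side0.png")
for n,im,b1,b2 in(("top",t,(180,195,222,235),(250,170,320,255)),("side",s,(240,228,285,275),(245,150,338,210))):
    if n=="side": im=im.copy(); im[150:172,322:338]=np.where(np.arange(150,172)[:,None,None]<162,np.array([30,140,20]),im[150:172,322:338])
    print(n,fitgeo(n,im,b1,lidgeo(),[556,149]))
    f=trowgeo(80)
    print(n,fitgeo(n,im,b2,lambda q:f(q[:3])+tingeo(q[3:]),[527,-146,.563,571,-121]))
E
```

```text
top (array([555.38233107, 149.66641176]), np.float64(2.6179632423185635), np.float64(311.63721774866883))
top (array([ 5.30819098e+02, -1.44582347e+02,  5.68445052e-01,  5.70629516e+02,
       -1.22412547e+02]), np.float64(19.650764783467075), np.float64(741.3788179946573))
side (array([557.40650141, 148.27489686]), np.float64(8.185492966772241), np.float64(633.5466895319939))
side (array([ 5.34082276e+02, -1.48247415e+02,  5.70933470e-01,  5.73990881e+02,
       -1.26795914e+02]), np.float64(47.05474128461628), np.float64(1038.57912923193))
```

```bash
cat >> h.py <<'E'
from scipy.spatial.transform import Rotation as Ro
def plan(pos,yaw=None,quiet=False):
    from plant import arm
    s=arm.get_state();R=np.array(s['orientation']);p=np.array(s['tool_pos'])
    if yaw is None: Rt=R
    else:
        a=np.radians(yaw);x=np.array([np.cos(a),np.sin(a),0]);z=np.array([0,0,-1.]);Rt=np.c_[x,np.cross(z,x),z]
    tr=R.T@(np.array(pos)-p);rv=Ro.from_matrix(R.T@Rt).as_rotvec()
    print("at",p.round(1),"yaw",np.degrees(np.arctan2(R[1,0],R[0,0])).round(2),"tr",tr.round(1),"rv",rv.round(4),"F",s['ft_force'].round(1),"w",round(s['width'],3),"t",s['clock'])
    return tr,rv
E
python3 - <<'E'
from h import *
for nm,us,ut in(("pot",None,(377,238)),("jar",None,(122,254)),("tamper",None,(230,143)),("saucer",None,(310,122))):
    print(nm,at_z("top",ut,50))
print("treetop spots",tri((340,82),(378,262)))
plan([420,-300,300],-100); plan([532,-146,200],-57.4)
E
```

```text
pot [ 497.45904254 -403.55171523   50.        ]
jar [437.6457769  369.37800882  50.        ]
tamper [784.49113621  50.83570791  50.        ]
saucer [ 857.43794019 -198.58017546   50.        ]
treetop spots [ 480.56582774 -300.01739746  294.75134591]
at [ 201.8 -591.3  230.8] yaw -71.16 tr [-205.3 -300.6  -69. ] rv [1.000e-04 1.000e-03 5.033e-01] F [0.2 0.2 1. ] w 1.0 t 0.1
at [ 201.8 -591.3  230.8] yaw -71.16 tr [-314.8 -456.3   31.1] rv [-2.000e-04  1.000e-03 -2.402e-01] F [0.2 0.2 1. ] w 1.0 t 0.1
```

>>> move_arm --turn '[[0,0,0],[0,0,0],[0,0,0],[0,0,-0.05],[0,0,-0.1],[0,0,-0.15],[0,0,-0.2],[0,0,-0.24]]' --translation '[[0,0,-55],[0,0,-110],[-10,-14,-140],[-41,-60,-140],[-73,-105,-140],[-104,-151,-140],[-136,-197,-140],[-167,-242,-140]]' --hand '[1,1,1,1,1,1,1,1]' --squeeze 60

```text
clock: 1.1
tool_pos: [377.7, -353.6, 370.8]
orientation: [[0.54, -0.842, -0.0], [-0.842, -0.54, 0.001], [-0.001, -0.0, -1.0]]
ft_force: [0.5, -1.0, -0.0]
width: 1.002
```

```bash
python3 -c "
from h import *
plan([532,-146,250],-57.4)"
```

```text
at [ 377.7 -353.6  370.8] yaw -57.33 tr [ -91.3 -241.9  121. ] rv [-0.0004  0.0013  0.0012] F [ 0.5 -1.  -0. ] w 1.002 t 1.1
```

>>> move_arm --turn '[[0,0,0],[0,0,0],[0,0,0],[0,0,0],[0,0,0],[0,0,0],[0,0,0],[0,0,0]]' --translation '[[-18,-49,0],[-37,-97,0],[-55,-145,0],[-73,-193,15],[-91,-242,60],[-91,-242,110],[-91,-242,150],[-91,-242,150]]' --hand '[0.4,0,0,0,0,0,0,0]'

```text
clock: 2.1
tool_pos: [531.2, -145.6, 218.7]
orientation: [[0.54, -0.842, -0.006], [-0.842, -0.54, 0.003], [-0.006, 0.003, -1.0]]
ft_force: [-0.3, -0.3, 0.6]
width: 0.499
```

Run:
```python
from h import *
from plant import arm
plan([532,-146,83],-57.4)
t=arm.snapshot("top");s=arm.snapshot("side")
cv2.imwrite("pics/t3f.png",t);cv2.imwrite("pics/s3f.png",s)
p=np.array(arm.get_state()['tool_pos'])
print(proj("top",p),proj("side",p))
crop("top",t,230,160,340,270,5,"t3.png");crop("side",s,240,90,370,210,5,"s3.png")
```

```text
at [ 531.2 -145.6  218.7] yaw -57.32 tr [  1.5  -0.8 135.7] rv [0.0029 0.0058 0.0014] F [-0.3 -0.3  0.6] w 0.499 t 2.1
[[302.1352437 222.951898 ]] [[317.61819897 125.56123772]]
```

View pics/t3.png

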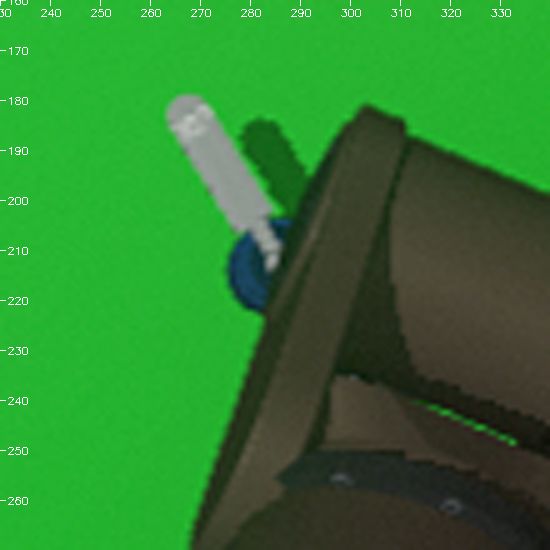

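View pics/s3.png

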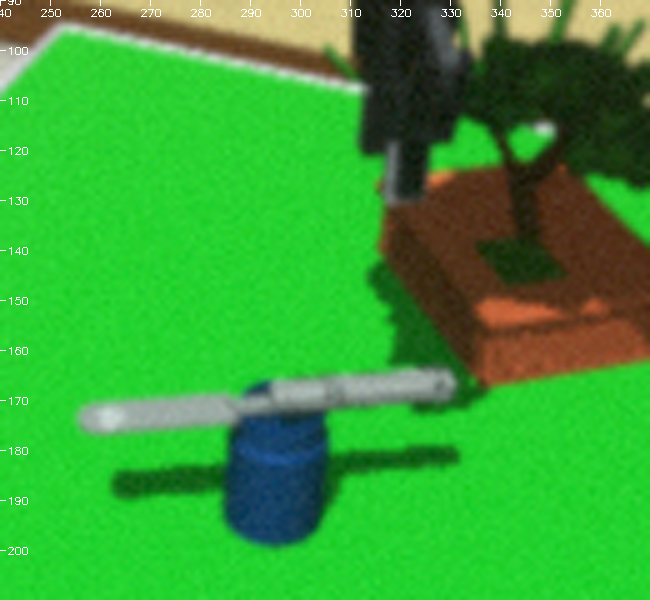

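>>> move_arm --turn '[[0,0,0],[0.003,0.006,0],[0.003,0.006,0],[0.003,0.006,0],[0.003,0.006,0],[0.003,0.006,0],[0.003,0.006,0],[0.003,0.006,0]]' --translation '[[1.5,-1,30],[1.5,-1,70],[1.5,-1,100],[1.5,-1,120],[1.5,-1,130],[1.5,-1,136.5],[1.5,-1,136.5],[1.5,-1,136.5]]' --hand '[0,0,0,0,0,0,0,0]'

```text
clock: 3.2
tool_pos: [534.7, -147.2, 86.4]
orientation: [[0.54, -0.842, 0.007], [-0.842, -0.54, -0.003], [0.006, -0.004, -1.0]]
ft_force: [0.1, 0.6, -0.7]
width: 0.5
```

Run:
```python
from h import *
from plant import arm
plan([532,-146,82],-57.4)
s=arm.snapshot("side")
crop("side",s,240,100,370,210,5,"s4.png")
```

```text
at [ 534.7 -147.2   86.4] yaw -57.34 tr [-2.5  1.7  4.4] rv [-0.0045 -0.0063  0.001 ] F [ 0.1  0.6 -0.7] w 0.5 t 3.2
```

View pics/s4.png

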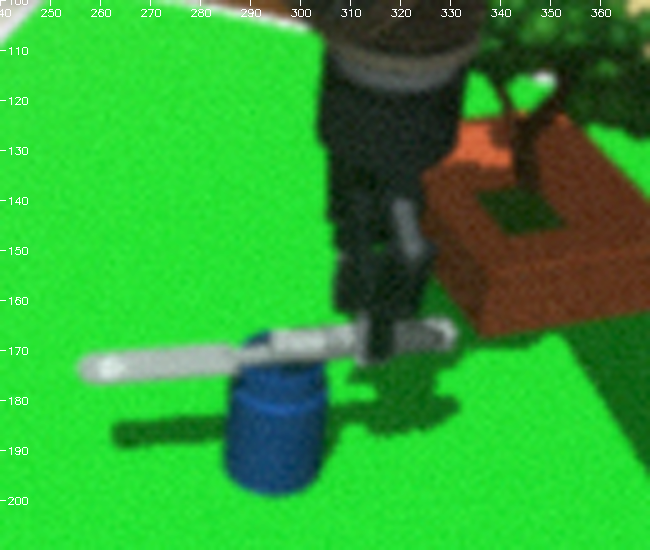

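>>> move_arm --turn '[[-0.003,-0.005,0],[-0.003,-0.005,0],[-0.003,-0.005,0],[-0.003,-0.005,0],[-0.003,-0.005,0],[-0.003,-0.005,0],[-0.003,-0.005,0],[-0.003,-0.005,0]]' --translation '[[-2,1,2],[-2.5,1.5,4],[-2.5,1.5,4],[-2.5,1.5,4],[-2.5,1.5,4],[-2.5,1.5,4],[-2.5,1.5,4],[-2.5,1.5,4]]' --hand '[0,0,-0.4,-0.6,-0.8,-0.8,-0.8,-0.8]'

```text
clock: 4.25
tool_pos: [532.1, -145.9, 82.3]
orientation: [[0.54, -0.842, 0.002], [-0.842, -0.54, -0.0], [0.001, -0.001, -1.0]]
ft_force: [-0.7, -0.5, 2.4]
width: 0.191
```

Run:
```python
from h import *
from plant import arm
plan([532,-146,82],-57.4)
s=arm.snapshot("side")
crop("side",s,240,100,370,210,5,"s5.png")
```

```text
at [ 532.1 -145.9   82.3] yaw -57.34 tr [0.  0.1 0.3] rv [-0.0014 -0.0013  0.001 ] F [-0.7 -0.5  2.4] w 0.191 t 4.25
```

View pics/s5.png

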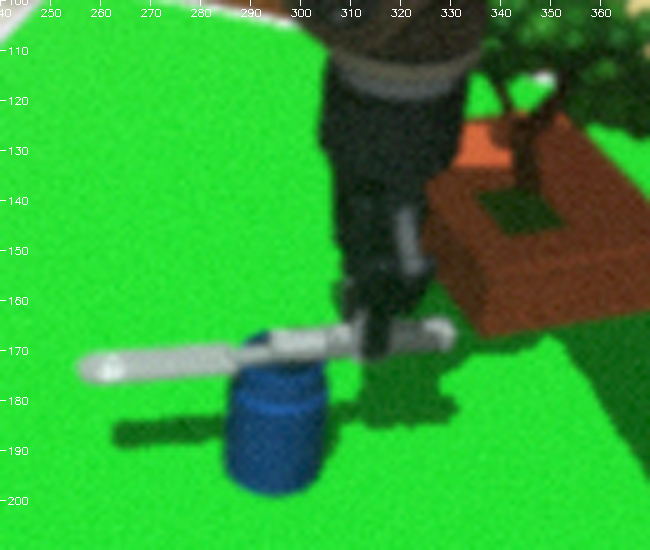

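>>> move_arm --turn '[[0,0,0],[0,0,0],[0,0,0],[0,0,0],[0,0,0],[0,0,0],[0,0,0],[0,0,0]]' --translation '[[0,0,-2],[0,0,-6],[0,0,-14],[0,0,-25],[0,0,-40],[0,0,-55],[0,0,-60],[0,0,-60]]' --hand '[-0.9,-0.9,-0.9,-0.9,-0.9,-0.9,-0.9,-0.9]' --squeeze 80

```text
clock: 5.3
tool_pos: [532.0, -145.9, 142.7]
orientation: [[0.54, -0.842, 0.003], [-0.842, -0.54, -0.001], [0.002, -0.002, -1.0]]
ft_force: [-0.2, 0.1, -1.7]
width: 0.184
```

Run:
```python
from h import *
from plant import arm
plan([532,0,142],-80)
s=arm.snapshot("side");t=arm.snapshot("top")
cv2.imwrite("pics/s6f.png",s);cv2.imwrite("pics/t6f.png",t)
crop("side",s,230,80,370,210,5,"s6.png");crop("top",t,240,140,340,240,4,"t6.png")
```

```text
at [ 532.  -145.9  142.7] yaw -57.34 tr [-122.9  -78.7    0.6] rv [-0.0022 -0.0015  0.3955] F [-0.2  0.1 -1.7] w 0.184 t 5.3
```

View pics/s6.png

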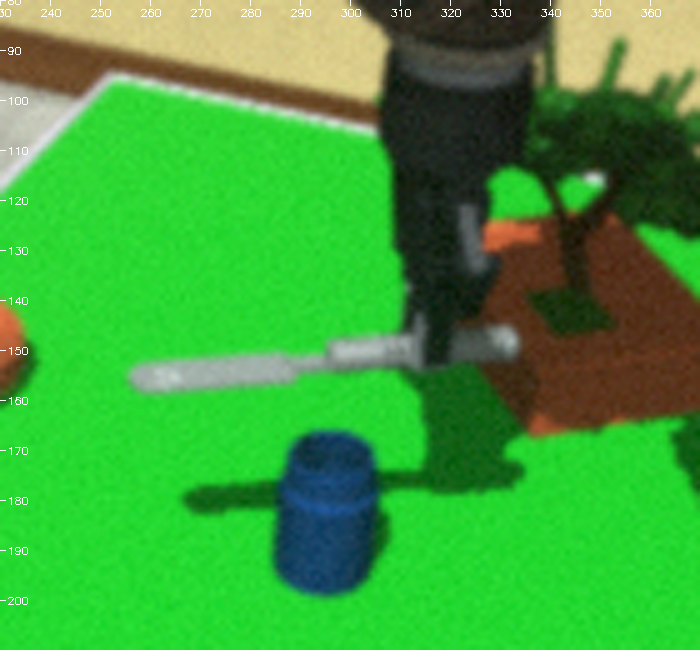

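View pics/t6.png

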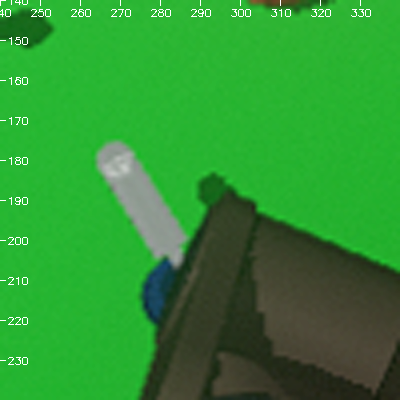

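Run:
```python
from h import *
d=np.array([.842,.54,0])
p=np.array([532,-146,140])
print(proj("side",[p+163*d+[0,0,2],p-50*d+[0,0,7]]),proj("top",[p+163*d+[0,0,2]]))
```

```text
[[255.30203102 155.92589432]
 [332.65077382 148.73558163]] [[266.21378657 174.86805654]]
```

Run:
```python
from h import *
plan([515,10,143],-80);plan([515,10,30],-80)
```

```text
at [ 531.8 -145.8  142. ] yaw -57.34 tr [-140.3  -69.9   -1. ] rv [-0.0013 -0.0006  0.3954] F [-0.4 -0.4 -1.3] w 0.185 t 5.4
at [ 531.8 -145.8  142. ] yaw -57.34 tr [-140.4  -69.8  112. ] rv [-0.0013 -0.0006  0.3954] F [-0.4 -0.4 -1.3] w 0.185 t 5.4
```

>>> move_arm --turn '[[0,0,0.04],[0,0,0.1],[0,0,0.18],[0,0,0.26],[0,0,0.34],[0,0,0.395],[0,0,0.395],[0,0,0.395]]' --translation '[[-15,-7,0],[-40,-20,0],[-70,-35,0],[-105,-52,0],[-130,-65,0],[-140,-70,15],[-140,-70,45],[-140,-70,80]]' --hand '[-0.9,-0.9,-0.9,-0.9,-0.9,-0.9,-0.9,-0.9]'

```text
clock: 6.4
tool_pos: [515.4, 10.1, 61.1]
orientation: [[0.175, -0.985, 0.002], [-0.985, -0.175, -0.0], [0.001, -0.002, -1.0]]
ft_force: [0.6, -0.2, -1.1]
width: 0.183
```

Run:
```python
from h import *
plan([515,10,10],-80)
```

```text
at [515.4  10.1  61.1] yaw -79.95 tr [-0.   0.5 51.1] rv [-0.0019 -0.0005  0.001 ] F [ 0.6 -0.2 -1.1] w 0.183 t 6.4
```

>>> move_arm --turn '[[0,0,0],[0,0,0],[0,0,0],[0,0,0],[0,0,0],[0,0,0],[0,0,0],[0,0,0]]' --translation '[[0,0,15],[0,0,30],[0,0,42],[0,0,50],[0,0,54],[0,0,56.5],[0,0,57],[0,0,57]]' --hand '[-0.9,-0.9,-0.9,-0.9,-0.9,-0.9,-0.9,-0.9]'

```text
clock: 7.4
tool_pos: [515.6, 10.0, 4.3]
orientation: [[0.175, -0.985, 0.002], [-0.985, -0.175, -0.0], [0.001, -0.002, -1.0]]
ft_force: [0.6, -0.4, -0.7]
width: 0.184
```

Run:
```python
from h import *
from plant import arm
plan([515,10,2],-80)
s=arm.snapshot("side")
crop("side",s,190,120,350,280,4,"s7.png")
plan([515,10,2],-80)
```

```text
at [515.6  10.    4.3] yaw -79.95 tr [-0.1  0.6  2.3] rv [-0.0023 -0.0006  0.0009] F [ 0.6 -0.4 -0.7] w 0.184 t 7.4
at [515.6  10.1   4.3] yaw -79.94 tr [-0.1  0.6  2.3] rv [-0.0023 -0.0006  0.001 ] F [ 0.5  0.6 -1.3] w 0.182 t 7.45
```

View pics/s7.png

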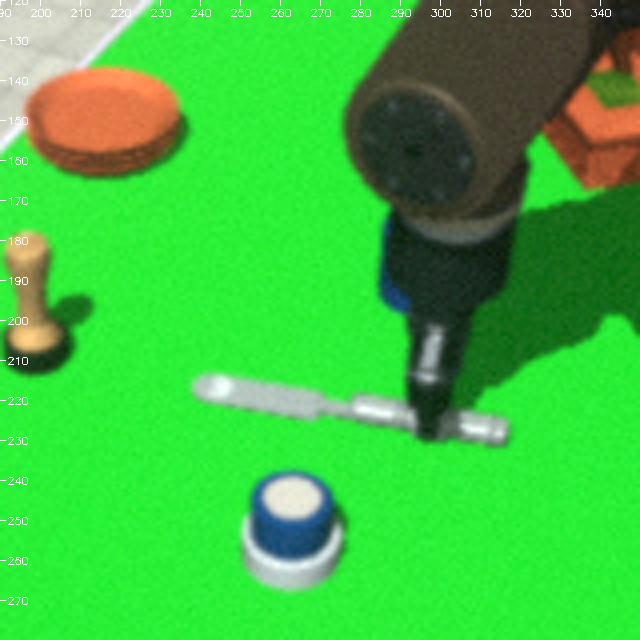

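>>> move_arm --turn '[[0,0,0],[0,0,0],[0,0,0],[0,0,0],[0,0,0],[0,0,0],[0,0,0],[0,0,0]]' --translation '[[0,0,0.5],[0,0,1],[0,0,1.5],[0,0,2],[0,0,2.5],[0,0,2.5],[0,0,2.5],[0,0,2.5]]' --hand '[-0.9,-0.9,-0.9,-0.9,-0.9,-0.9,-0.9,-0.9]'

```text
clock: 8.45
tool_pos: [515.6, 10.1, 2.4]
orientation: [[0.175, -0.985, 0.003], [-0.985, -0.175, -0.0], [0.001, -0.003, -1.0]]
ft_force: [-3.2, -0.9, 9.5]
width: 0.184
```

>>> move_arm --turn '[[0,0,0],[0,0,0],[0,0,0],[0,0,0],[0,0,0],[0,0,0],[0,0,0],[0,0,0]]' --translation '[[0,0,0],[0,0,0],[0,0,0],[0,0,-1],[0,0,-10],[0,0,-25],[0,0,-55],[0,0,-100]]' --hand '[-0.5,-0.2,0,0,0,0,0,0]'

```text
clock: 9.45
tool_pos: [514.9, 10.1, 103.7]
orientation: [[0.175, -0.985, 0.001], [-0.985, -0.175, -0.0], [0.0, -0.001, -1.0]]
ft_force: [0.9, -0.5, -0.2]
width: 0.499
```

Run:
```python
from h import *
from plant import arm
plan([556,149,130],0);plan([556,149,200],-90)
```

```text
at [514.9  10.1 103.7] yaw -79.95 tr [-129.6  -64.8  -26.3] rv [-9.0000e-04 -1.3000e-03 -1.3954e+00] F [ 0.9 -0.5 -0.2] w 0.499 t 9.45
at [514.9  10.1 103.7] yaw -79.95 tr [-129.6  -64.9  -96.3] rv [-0.0014 -0.0003  0.1754] F [ 0.9 -0.5 -0.2] w 0.499 t 9.45
```

>>> move_arm --turn '[[0,0,-0.1],[0,0,-0.28],[0,0,-0.46],[0,0,-0.64],[0,0,-0.82],[0,0,-1.0],[0,0,-1.18],[0,0,-1.36]]' --translation '[[0,0,-20],[-10,-5,-50],[-35,-18,-60],[-60,-30,-60],[-85,-42,-60],[-110,-55,-60],[-130,-65,-60],[-130,-65,-60]]' --hand '[0.5,1,1,1,1,1,1,1]' --squeeze 40

```text
clock: 10.45
tool_pos: [556.1, 150.8, 164.8]
orientation: [[1.0, -0.028, 0.003], [-0.028, -1.0, 0.0], [0.003, -0.0, -1.0]]
ft_force: [-0.6, -0.3, -0.5]
width: 1.001
```

Run:
```python
from fit import *
from plant import arm
plan([556,149,120],20)
s=arm.snapshot("side");t=arm.snapshot("top")
cv2.imwrite("pics/s8f.png",s);cv2.imwrite("pics/t8f.png",t)
crop("side",s,190,120,350,280,4,"s8.png");crop("top",t,180,150,330,270,5,"t8.png")
for n,im,b in(("top",t,(270,195,305,235)),("side",s,(275,155,320,208))):
    print(n,fitgeo(n,im,b,tingeo,[571,-122]))
```

```text
at [556.1 150.8 164.8] yaw -1.59 tr [-0.2  1.8 44.8] rv [ 3.000e-04 -2.500e-03 -3.768e-01] F [-0.6 -0.3 -0.5] w 1.001 t 10.45
top (array([ 570.7765338 , -122.19099911]), np.float64(15.10703077376106), np.float64(295.5736536959656))
side (array([ 575.38684654, -122.66602039]), np.float64(401.2451189800544), np.float64(1020.9394933623913))
```

View pics/s8.png

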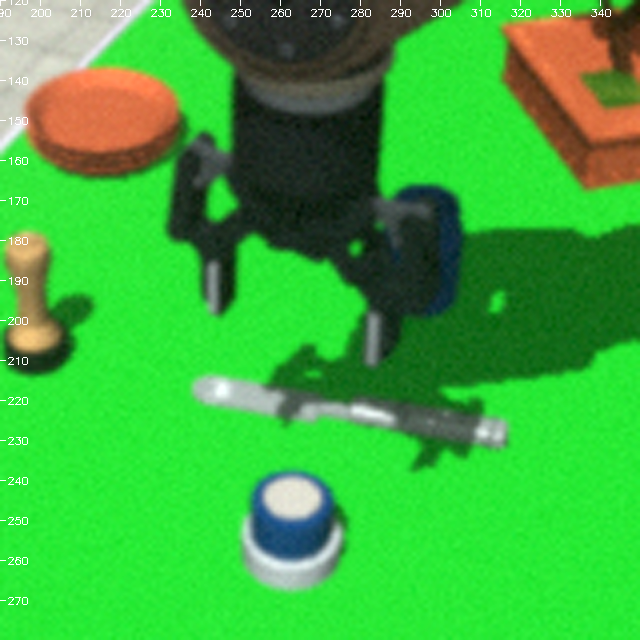

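View pics/t8.png

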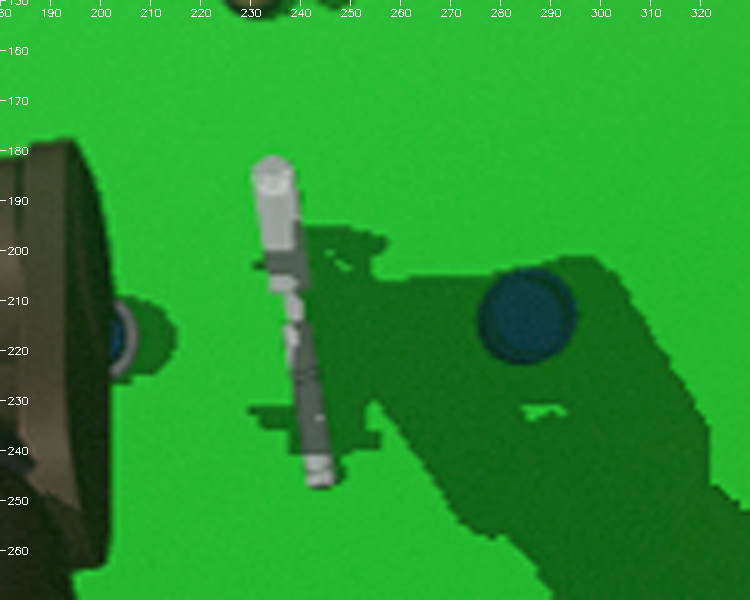

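Run:
```python
from fit import *
s8=cv2.imread("pics/s8f.png");t8=cv2.imread("pics/t8f.png");s6=cv2.imread("pics/s6f.png");t6=cv2.imread("pics/t6f.png")
def lat(x): 
    th=x[2];return (-np.sin(th)*x[0]+np.cos(th)*x[1]).round(2)
R=lambda x,y,th:(lat([x,y,np.radians(th)]))
a=fitgeo("top",t8,(225,175,255,252),trowgeo(0),[515,10,.175]);print(a,lat(a[0]),"truth",lat([515.6,10,a[0][2]]))
a=fitgeo("side",s8,(232,205,322,238),trowgeo(0),[515,10,.175]);print(a,lat(a[0]),"truth",lat([515.6,10,a[0][2]]))
im=s6
print("tin side s6",fitgeo("side",im,(278,163,323,203),tingeo,[571,-122]))
```

```text
(array([5.14526751e+02, 1.08599413e+01, 1.77205474e-01]), np.float64(33.76053523440149), np.float64(469.73687827788206)) -80.01 truth -81.05
(array([5.16994162e+02, 7.66481463e+00, 1.82955680e-01]), np.float64(78.44195994545655), np.float64(646.2597471112254)) -86.52 truth -83.97
tin side s6 (array([ 573.88062518, -126.24638448]), np.float64(9.273369250004325), np.float64(598.0875640224631))
```

Run:
```python
from h import *
for z in (0,13):
    print(z,proj("side",[[556.1+e,150.8,164.8+z] for e in(42.5,57,-42.5,-57)]).round(1).tolist())
s=cv2.imread("pics/s8f.png");crop("side",s,220,140,320,220,7,"s9.png")
plan([556.2,149.7,110],20)
```

```text
0 [[246.6, 202.6], [240.7, 200.8], [282.4, 213.3], [288.7, 215.1]]
13 [[246.7, 198.1], [240.7, 196.3], [282.7, 208.7], [289.0, 210.6]]
at [555.9 149.8 164.7] yaw -1.86 tr [ 0.2  0.1 54.7] rv [ 0.0004 -0.0022 -0.3815] F [ 0.4 -0.   0.3] w 1.0 t 10.55
```

View pics/s9.png

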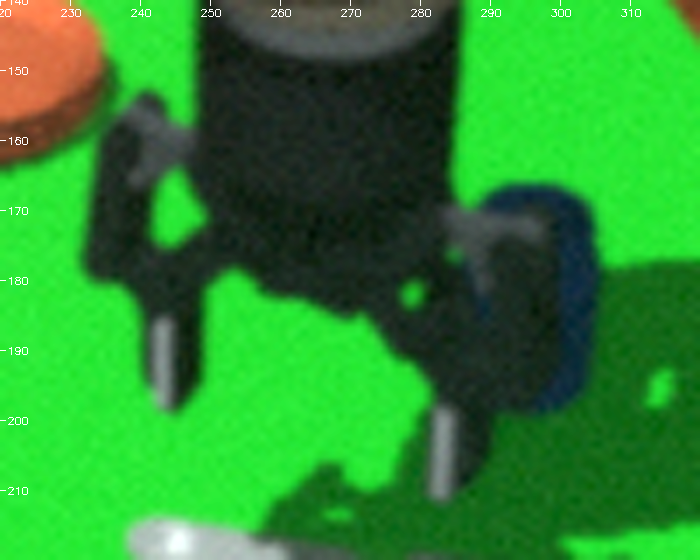

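>>> move_arm --turn '[[0,0,-0.12],[0,0,-0.26],[0,0,-0.38],[0,0,-0.38],[0,0,-0.38],[0,0,-0.38],[0,0,-0.38],[0,0,-0.38]]' --translation '[[0,0,0],[0,0,20],[0,0,50],[0,0,80],[0,0,100],[0,0,115],[0,0,120],[0,0,120]]' --hand '[1,1,1,1,1,1,1,1]'

```text
clock: 11.55
tool_pos: [556.3, 149.8, 45.0]
orientation: [[0.941, 0.34, 0.002], [0.34, -0.941, -0.0], [0.002, 0.001, -1.0]]
ft_force: [-0.3, -0.8, -0.1]
width: 0.999
```

Run:
```python
from h import *
from plant import arm
plan([556.2,149.7,0],20)
s=arm.snapshot("side")
crop("side",s,210,190,310,280,6,"s10.png")
plan([556.2,149.7,0],20)
```

```text
at [556.3 149.8  45. ] yaw 19.85 tr [-0.2  0.  45. ] rv [ 0.0008 -0.0023 -0.0025] F [-0.3 -0.8 -0.1] w 0.999 t 11.55
at [556.4 149.8  45.3] yaw 19.87 tr [-0.4 -0.  45.3] rv [ 0.0009 -0.0028 -0.0024] F [-0.4  0.  -0.8] w 0.999 t 11.6
```

View pics/s10.png

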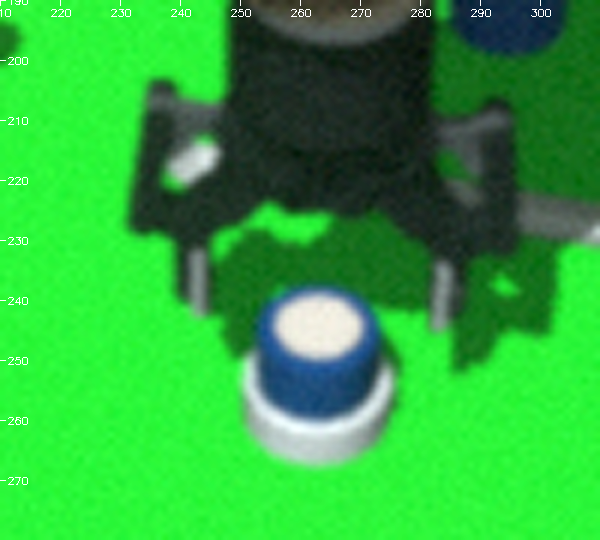

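>>> move_arm --turn '[[0,0,0],[0,0,0],[0,0,0],[0,0,0],[0,0,0],[0,0,0],[0,0,0],[0,0,0]]' --translation '[[0,0,10],[0,0,22],[0,0,33],[0,0,40],[0,0,44],[0,0,45],[0,0,45],[0,0,45]]' --hand '[1,1,1,1,1,1,1,1]'

```text
clock: 12.6
tool_pos: [556.7, 149.9, 0.6]
orientation: [[0.94, 0.34, 0.003], [0.34, -0.94, 0.0], [0.003, 0.001, -1.0]]
ft_force: [0.5, 0.5, 0.4]
width: 0.998
```

>>> move_arm --turn '[[0,0,0],[0,0,0],[0,0,0],[0,0,0],[0,0,0],[0,0,0],[0,0,0],[0,0,0]]' --translation '[[0,0,0],[0,0,0],[0,0,0],[0,0,0],[0,0,0],[0,0,0],[0,0,0],[0,0,0]]' --hand '[0.8,0.6,0.5,0.4,0.3,0.3,0.3,0.3]' --squeeze 30

```text
clock: 13.6
tool_pos: [556.7, 149.9, 1.0]
orientation: [[0.94, 0.34, 0.004], [0.34, -0.94, 0.0], [0.004, 0.001, -1.0]]
ft_force: [-1.8, -1.0, 7.2]
width: 0.691
```

Run:
```python
from h import *
from plant import arm
plan([556.2,149.7,0],20)
s=arm.snapshot("side")
crop("side",s,210,190,310,280,6,"s11.png")
```

```text
at [556.7 149.9   1. ] yaw 19.87 tr [-0.6 -0.   1. ] rv [ 0.0011 -0.0036 -0.0024] F [-1.8 -1.   7.2] w 0.691 t 13.6
```

View pics/s11.png

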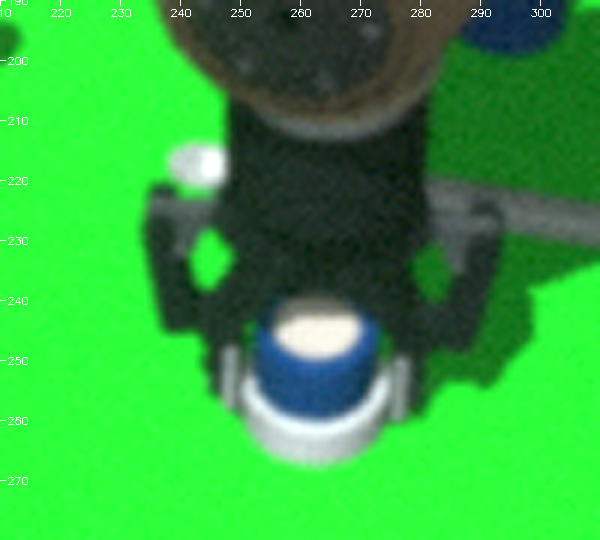

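>>> move_arm --turn '[[0,0,0],[0,0,0],[0,0,0],[0,0,0],[0,0,0],[0,0,0],[0,0,0],[0,0,0]]' --translation '[[0,0,-2],[0,0,-6],[0,0,-15],[0,0,-30],[0,0,-50],[0,0,-75],[0,0,-100],[0,0,-115]]' --hand '[0.2,0.2,0.2,0.2,0.2,0.2,0.2,0.2]' --squeeze 40

```text
clock: 14.65
tool_pos: [556.6, 149.9, 118.0]
orientation: [[0.94, 0.34, 0.006], [0.34, -0.94, 0.0], [0.005, 0.001, -1.0]]
ft_force: [0.3, 0.6, -1.5]
width: 0.686
```

Run:
```python
from h import *
from plant import arm
s=arm.snapshot("side")
crop("side",s,210,130,320,260,5,"s12.png")
plan([572.2,-123.6,120],20)
plan([572.2,-123.6,120],10)
```

```text
at [557.1 150.  119.3] yaw 19.87 tr [-78.8 262.5  -0.8] rv [ 0.0018 -0.0071 -0.0023] F [ 0.3 -0.   1.2] w 0.691 t 14.7
at [557.1 150.  119.3] yaw 19.87 tr [-78.8 262.5  -0.8] rv [ 0.0012 -0.0072  0.1722] F [ 0.3 -0.   1.2] w 0.691 t 14.7
```

View pics/s12.png

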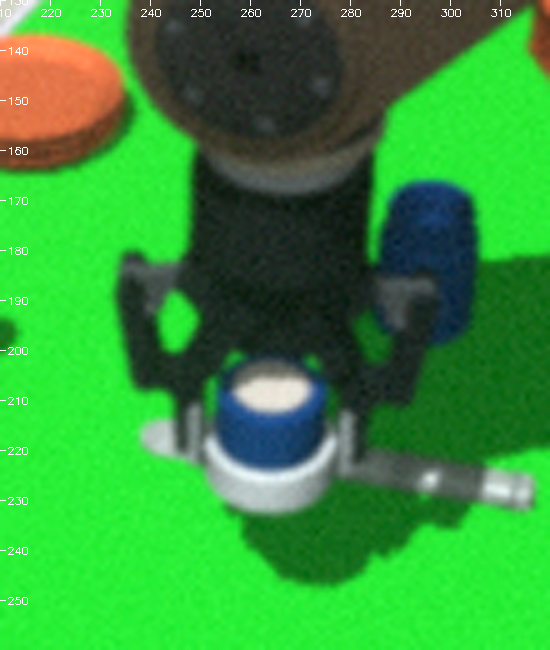

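>>> move_arm --turn '[[0,0,0],[0,-0.002,0],[0,-0.004,0],[0.001,-0.006,0],[0.001,-0.006,0],[0.001,-0.006,0],[0.001,-0.006,0],[0.001,-0.006,0]]' --translation '[[-4,15,0],[-14,48,0],[-28,94,0],[-43,144,0],[-58,193,0],[-69,229,0],[-76,253,0],[-79,262.5,0]]' --hand '[0.2,0.2,0.2,0.2,0.2,0.2,0.2,0.2]'

```text
clock: 15.7
tool_pos: [571.4, -125.7, 118.2]
orientation: [[0.941, 0.338, -0.0], [0.338, -0.941, -0.0], [-0.0, -0.0, -1.0]]
ft_force: [-0.1, 0.6, -1.2]
width: 0.689
```

Run:
```python
from h import *
from plant import arm
s=arm.snapshot("side")
cv2.imwrite("pics/s13f.png",s)
crop("side",s,250,120,350,210,6,"s13.png")
plan([572.2,-123.6,100],20)
```

```text
at [ 571.5 -125.8  118.4] yaw 19.77 tr [ 1.3 -1.8 18.4] rv [ 0.0002 -0.0001 -0.0041] F [-0.8 -1.4 -1.5] w 0.685 t 15.75
```

View pics/s13.png

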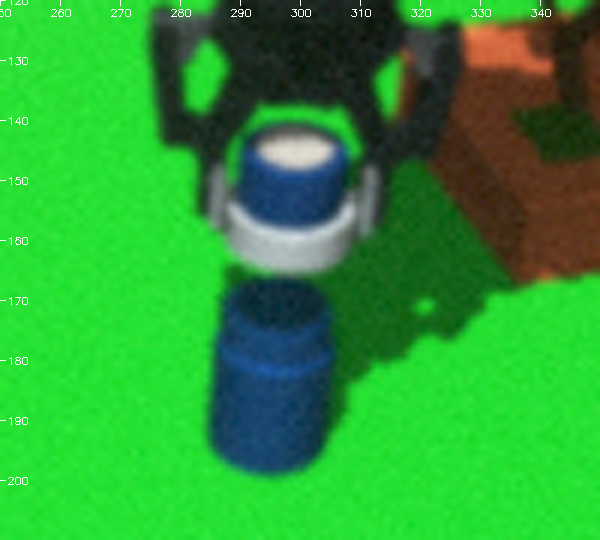

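>>> move_arm --turn '[[0,0,0],[0,0,0],[0,0,0],[0,0,0],[0,0,0],[0,0,0],[0,0,0],[0,0,0]]' --translation '[[1,-1.5,5],[1.5,-2,12],[1.5,-2,20],[1.5,-2,25],[1.5,-2,26],[1.5,-2,26],[1.5,-2,26],[1.5,-2,26]]' --hand '[0.2,0.2,0.2,0.2,0.2,0.2,0.2,0.2]'

```text
clock: 16.75
tool_pos: [572.4, -123.4, 92.6]
orientation: [[0.941, 0.338, 0.001], [0.338, -0.941, -0.0], [0.0, 0.0, -1.0]]
ft_force: [0.0, 0.5, -0.9]
width: 0.689
```

Run:
```python
from fit import *
from plant import arm
s=arm.snapshot("side")
cv2.imwrite("pics/s14f.png",s)
plan([572.2,-123.6,92],20)
st=arm.get_state();p=st['tool_pos']
B=p[2]-1
cur=[(circ(p[:2],30,B),(0,0,255)),(circ(p[:2],30,B+20),(0,0,255)),(circ(p[:2],25,B+48),(0,255,255)),(circ([572.2,-123.6],29,0),(0,0,255)),(circ([572.2,-123.6],24,80),(0,255,255)),(circ([572.2,-123.6],29,60),(0,0,255))]
over("side",s,(250,120,350,210),7,cur,"s14.png")
crop("side",s,250,120,350,210,7,"s14b.png")
```

```text
at [ 572.3 -123.4   92.5] yaw 19.77 tr [-0.2  0.1  0.5] rv [ 0.0004 -0.0003 -0.0041] F [-0.1 -0.1 -0.8] w 0.689 t 16.8
```

View pics/s14.png

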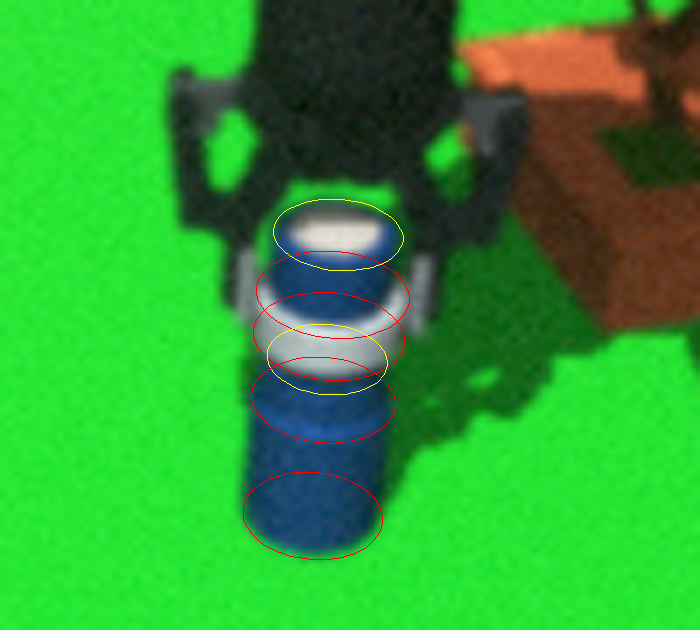

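View pics/s14b.png

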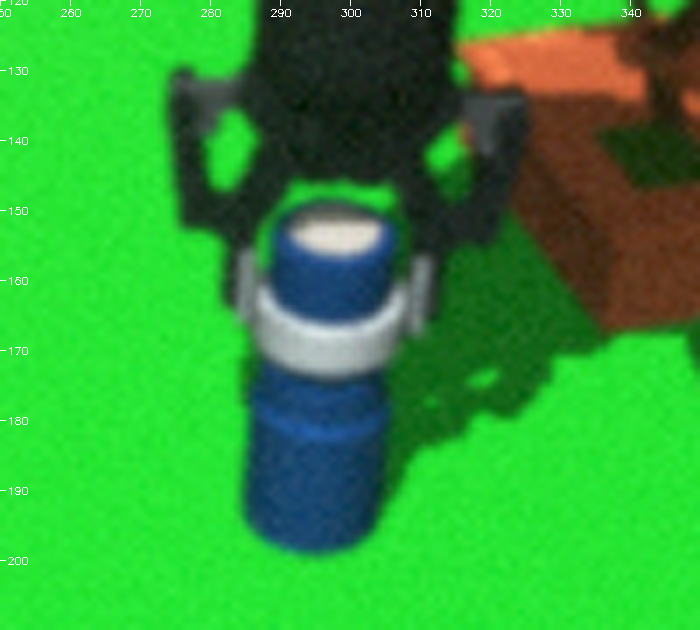

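```bash
cat > band.py <<'E'
from fit import *
def fitband(im,box,B,c0,free_z=False):
    x0,y0,x1,y1=box;I=im[y0:y1,x0:x1].astype(float)
    mn=I.min(2); hi=np.percentile(mn,97); m=np.clip((mn/hi-.35)/.3,0,1)
    # only band: drop disc (upper component)
    lab=cv2.connectedComponents((m>.3).astype(np.uint8))[1]
    big=max(range(1,lab.max()+1),key=lambda k:np.argwhere(lab==k)[:,0].max() if (lab==k).sum()>30 else -1)
    m=np.where(lab==big,m,0);S=8
    def poly(a,X,v):
        P=proj("side",X);cv2.fillPoly(a,[cv2.convexHull(((P-[x0,y0]+.5)*S-.5).astype(np.float32)).round().astype(int)],v)
    def err(c):
        b=B+(c[2] if free_z else 0)
        a=np.zeros(((y1-y0)*S,(x1-x0)*S),np.uint8)
        poly(a,np.vstack([circ(c,30,b),circ(c,30,b+20)]),1);poly(a,np.vstack([circ(c,25,b+20),circ(c,25,b+48)]),0)
        a=cv2.resize(a.astype(np.float32),None,fx=1/S,fy=1/S,interpolation=cv2.INTER_AREA)
        return ((a-m)**2).sum()
    best=None
    for d in(3,-3):
        x0_=np.array(c0,float);sx=np.vstack([x0_,x0_+[d,0],x0_+[0,d]])
        o=minimize(err,x0_,method="Nelder-Mead",options=dict(initial_simplex=sx))
        if best is None or o.fun<best.fun:best=o
    return best.x,best.fun,m.sum()
E
python3 - <<'E'
from band import *
s0=cv2.imread("pics/side0.png");s14=cv2.imread("pics/s14f.png")
print(fitband(s0,(245,235,280,272),0,[556,149]))
for B in(90.5,91.5,92.5):print(B,fitband(s14,(284,145,312,178),B,[572,-124]))
print("tin",fitgeo("side",s14,(280,178,310,204),lambda c:[np.vstack([circ(c,29,0),circ(c,29,60)])],[572,-124]))
E
```

```text
(array([558.63584507, 145.8575663 ]), np.float64(15.362141708378124), np.float64(197.10109289617483))
90.5 (array([ 576.42578185, -128.95543265]), np.float64(27.530377547699977), np.float64(188.87806209224996))
91.5 (array([ 575.9393425 , -127.48114967]), np.float64(27.156854123437974), np.float64(188.87806209224996))
92.5 (array([ 575.48436153, -126.05224377]), np.float64(27.073039487311313), np.float64(188.87806209224996))
tin (array([ 573.95703125, -126.92382812]), np.float64(5.088920585062191), np.float64(393.86527849989955))
```

Run:
```python
from h import *
plan([572.0,-124.2,78],20)
```

```text
at [ 572.3 -123.4   92.5] yaw 19.77 tr [-0.6  0.6 14.5] rv [ 0.0004 -0.0003 -0.0041] F [-0.1 -0.1 -0.8] w 0.689 t 16.8
```

>>> move_arm --turn '[[0,0,0],[0,0,0],[0,0,0],[0,0,0],[0,0,0],[0,0,0],[0,0,0],[0,0,0]]' --translation '[[-0.5,0.5,2],[-0.5,0.5,4],[-0.5,0.5,7],[-0.5,0.5,10],[-0.5,0.5,12],[-0.5,0.5,14],[-0.5,0.5,15],[-0.5,0.5,15]]' --hand '[0.2,0.2,0.2,0.2,0.2,0.2,0.2,0.2]'

```text
clock: 17.8
tool_pos: [572.1, -124.1, 77.5]
orientation: [[0.941, 0.338, 0.001], [0.338, -0.941, -0.0], [0.0, 0.0, -1.0]]
ft_force: [0.1, -0.5, -2.2]
width: 0.687
```

Run:
```python
from h import *
from plant import arm
plan([572.0,-124.2,78],20)
s=arm.snapshot("side")
cv2.imwrite("pics/s15f.png",s)
crop("side",s,250,120,350,210,7,"s15b.png")
plan([572.0,-124.2,78],20)
print(arm.get_state()['torque'])
```

```text
at [ 572.1 -124.1   77.5] yaw 19.77 tr [-0.1  0.1 -0.5] rv [ 0.0005 -0.0004 -0.0041] F [ 0.1 -0.5 -2.2] w 0.687 t 17.8
at [ 572.1 -124.1   77.6] yaw 19.76 tr [-0.1  0.1 -0.4] rv [ 0.0005 -0.0004 -0.0041] F [-0.2 -0.5 -0.9] w 0.687 t 17.85
[-0.00509683 -0.04752545 -0.05405873]
```

View pics/s15b.png

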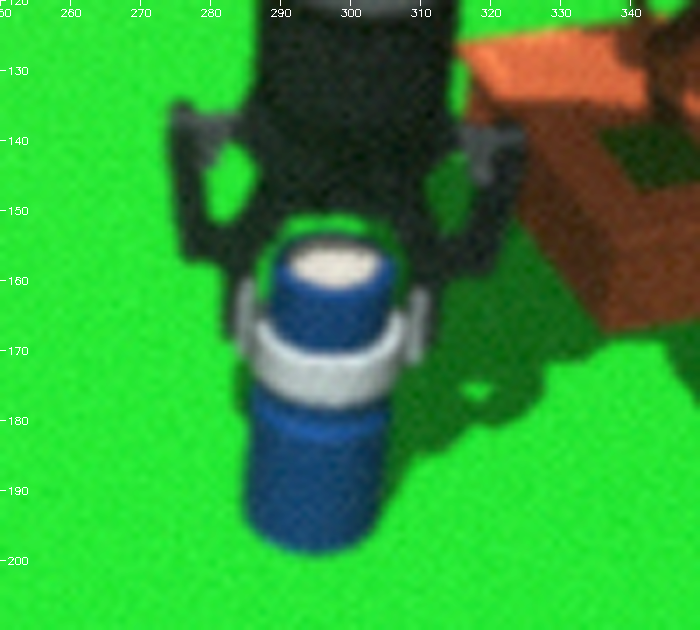

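>>> move_arm --turn '[[0,0,0],[0,0,0],[0,0,0],[0,0,0],[0,0,0],[0,0,0],[0,0,0],[0,0,0]]' --translation '[[0,0,1],[0,0,2],[0,0,3],[0,0,4],[0,0,5],[0,0,6],[0,0,6],[0,0,6]]' --hand '[0.2,0.2,0.2,0.2,0.2,0.2,0.2,0.2]'

```text
clock: 18.85
tool_pos: [572.1, -124.1, 71.6]
orientation: [[0.941, 0.338, 0.001], [0.338, -0.941, -0.0], [0.0, 0.001, -1.0]]
ft_force: [0.0, 0.6, -1.1]
width: 0.689
```

>>> move_arm --turn '[[0,0,0],[0,0,0],[0,0,0],[0,0,0],[0,0,0],[0,0,0],[0,0,0],[0,0,0]]' --translation '[[0,0,1],[0,0,2],[0,0,3],[0,0,4],[0,0,5],[0,0,5.5],[0,0,5.5],[0,0,5.5]]' --hand '[0.2,0.2,0.2,0.2,0.2,0.2,0.2,0.2]'

```text
clock: 19.85
tool_pos: [572.1, -124.1, 66.1]
orientation: [[0.941, 0.338, 0.001], [0.338, -0.941, -0.0], [0.0, 0.001, -1.0]]
ft_force: [-0.3, 0.3, -1.1]
width: 0.686
```

>>> move_arm --turn '[[0,0,0],[0,0,0],[0,0,0],[0,0,0],[0,0,0],[0,0,0],[0,0,0],[0,0,0]]' --translation '[[0,0,0.3],[0,0,0.6],[0,0,0.9],[0,0,1.2],[0,0,1.5],[0,0,1.5],[0,0,1.5],[0,0,1.5]]' --hand '[0.2,0.2,0.2,0.2,0.2,0.2,0.2,0.2]'

```text
clock: 20.85
tool_pos: [572.2, -124.1, 65.3]
orientation: [[0.941, 0.338, 0.001], [0.338, -0.941, -0.001], [0.001, 0.001, -1.0]]
ft_force: [-2.8, 0.2, 8.0]
width: 0.686
```

>>> move_arm --turn '[[0,0,0],[0,0,0],[0,0,0],[0,0,0],[0,0,0],[0,0,0],[0,0,0],[0,0,0]]' --translation '[[0,0,0],[0,0,0],[0,0,0],[0,0,0],[0,0,0],[0,0,0],[0,0,0],[0,0,0]]' --hand '[0.5,0.6,0.7,0.8,0.9,1,1,1]'

```text
clock: 21.85
tool_pos: [572.2, -124.1, 65.3]
orientation: [[0.941, 0.338, 0.001], [0.338, -0.941, -0.001], [0.001, 0.001, -1.0]]
ft_force: [0.3, 0.5, 1.0]
width: 1.0
```

Run:
```python
from fit import *
from plant import arm
s=arm.snapshot("side")
cv2.imwrite("pics/s16f.png",s)
crop("side",s,250,120,350,210,7,"s16.png")
plan([572.0,-124.2,78],20)
c=[573.9,-126.5]
cur=[(circ(c,29,0),(0,0,255)),(circ(c,30,64),(0,0,255)),(circ(c,30,84),(0,0,255)),(circ(c,25,112),(0,255,255))]
over("side",s,(250,120,350,210),7,cur,"s16o.png")
```

```text
at [ 572.2 -124.1   65.3] yaw 19.77 tr [ -0.2   0.  -12.7] rv [ 0.001  -0.001  -0.0041] F [-0.9 -0.5 -1.5] w 0.996 t 21.9
```

View pics/s16.png

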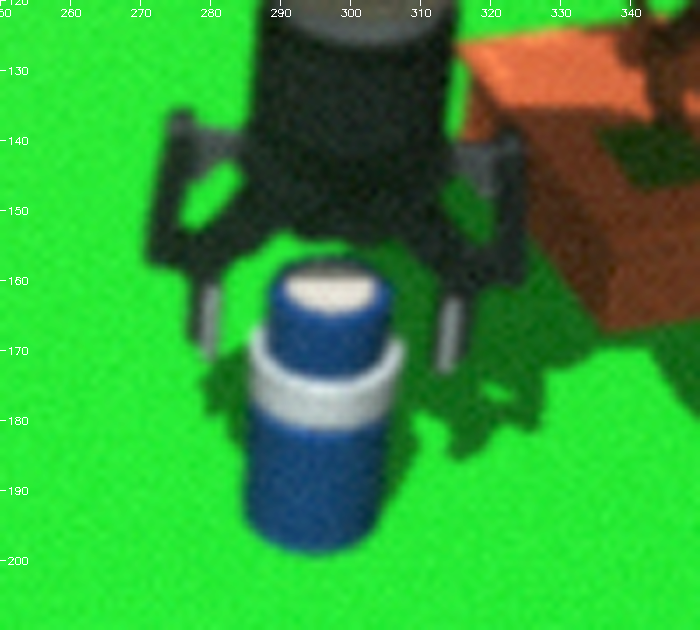

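View pics/s16o.png

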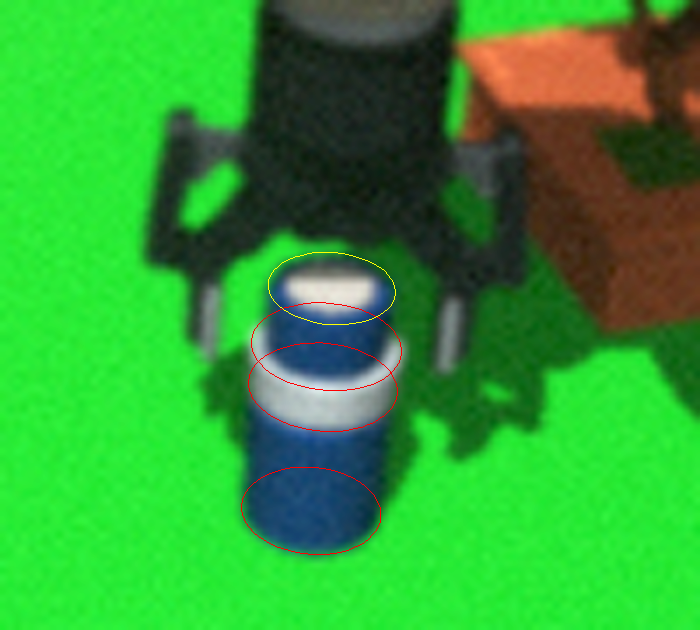

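>>> move_arm --turn '[[0,0,0],[0,0,0],[0,0,0],[0,0,0],[0,0,0],[0,0,0],[0,0,0],[0,0,0]]' --translation '[[0,0,-3],[0,0,-7],[0,0,-12],[0,0,-17],[0,0,-20.5],[0,0,-21.5],[0,0,-21.5],[0,0,-21.5]]' --hand '[1,1,1,1,1,1,1,1]' --squeeze 25

```text
clock: 22.9
tool_pos: [572.1, -124.1, 86.7]
orientation: [[0.941, 0.338, 0.001], [0.338, -0.941, -0.0], [0.001, 0.001, -1.0]]
ft_force: [0.4, 0.2, -0.5]
width: 0.998
```

>>> move_arm --turn '[[0,0,0],[0,0,0],[0,0,0],[0,0,0],[0,0,0],[0,0,0],[0,0,0],[0,0,0]]' --translation '[[0,0,0],[0,0,0],[0,0,0],[0,0,0],[0,0,0],[0,0,0],[0,0,0],[0,0,0]]' --hand '[0.8,0.6,0.5,0.4,0.34,0.28,0.28,0.28]'

```text
clock: 23.9
tool_pos: [572.2, -124.0, 86.7]
orientation: [[0.941, 0.338, 0.001], [0.338, -0.941, -0.001], [0.001, 0.001, -1.0]]
ft_force: [0.8, -0.0, -0.0]
width: 0.642
```

Run:
```python
from fit import *
from plant import arm
s=arm.snapshot("side")
cv2.imwrite("pics/s17f.png",s)
crop("side",s,250,120,350,210,7,"s17.png")
plan([572.0,-124.2,87],20)
```

```text
at [ 572.1 -124.1   86.7] yaw 19.77 tr [-0.2  0.1 -0.3] rv [ 0.0008 -0.0008 -0.0041] F [-0.7 -0.5 -0.1] w 0.641 t 23.95
```

View pics/s17.png

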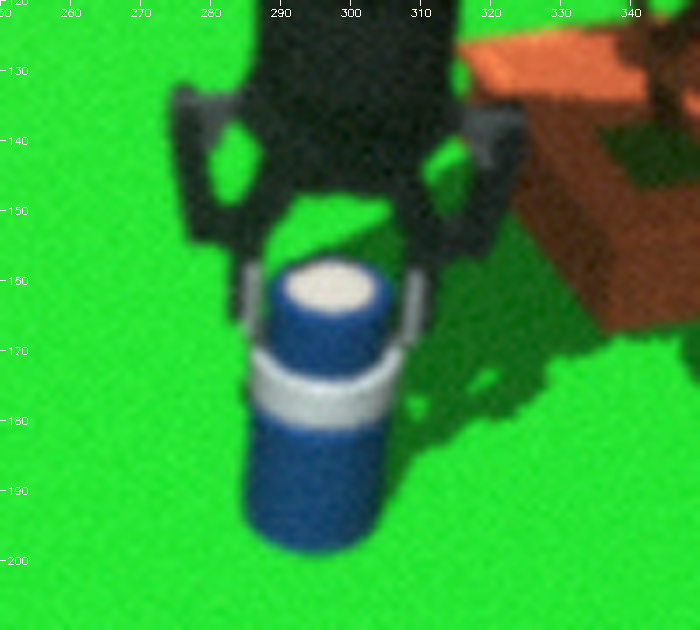

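>>> move_arm --turn '[[0,0,0],[0,0,0],[0,0,0],[0,0,0],[0,0,0],[0,0,0],[0,0,0],[0,0,0]]' --translation '[[0,0,0],[0,0,0],[0,0,0],[0,0,0],[0,0,0],[0,0,0],[0,0,0],[0,0,0]]' --hand '[0.24,0.2,0.16,0.12,0.08,0.04,0,0]'

```text
clock: 24.95
tool_pos: [572.2, -124.1, 86.9]
orientation: [[0.941, 0.338, 0.001], [0.338, -0.941, -0.001], [0.001, 0.001, -1.0]]
ft_force: [-0.9, 0.8, 6.1]
width: 0.579
```

Run:
```python
from fit import *
from plant import arm
s=arm.snapshot("side")
cv2.imwrite("pics/s18f.png",s)
crop("side",s,250,120,350,210,7,"s18.png")
plan([572.0,-124.2,87],20)
```

```text
at [ 572.2 -124.1   86.9] yaw 19.77 tr [-0.3  0.  -0.1] rv [ 0.001  -0.0011 -0.0041] F [0.3 0.5 5.8] w 0.578 t 25.0
```

View pics/s18.png

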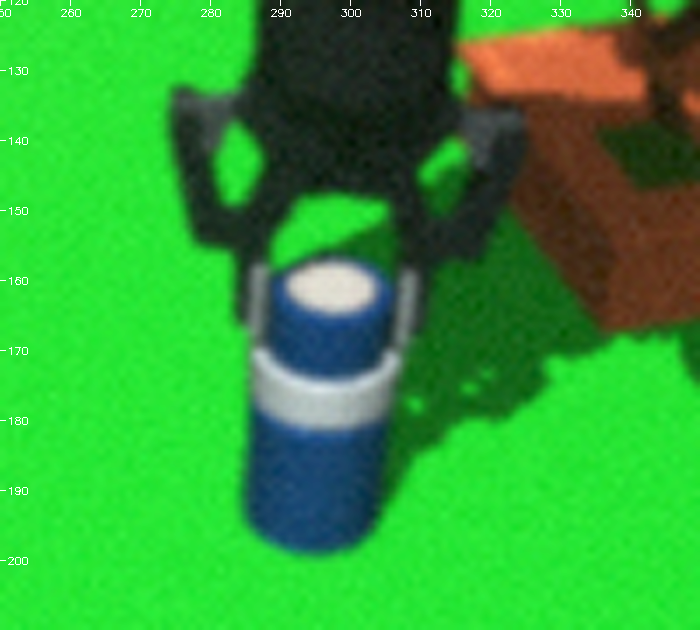

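>>> move_arm --turn '[[0,0,0],[0,0,0],[0,0,0],[0,0,0],[0,0,0],[0,0,0],[0,0,0],[0,0,0]]' --translation '[[0,0,-1],[0,0,-3],[0,0,-5],[0,0,-8],[0,0,-11],[0,0,-15],[0,0,-19],[0,0,-22]]' --hand '[-0.1,-0.1,-0.1,-0.1,-0.1,-0.1,-0.1,-0.1]' --squeeze 30

```text
clock: 26.0
tool_pos: [572.3, -124.1, 109.2]
orientation: [[0.941, 0.338, 0.002], [0.338, -0.941, -0.001], [0.001, 0.001, -1.0]]
ft_force: [-0.0, 0.8, -1.1]
width: 0.58
```

Run:
```python
from fit import *
from plant import arm
s=arm.snapshot("side")
cv2.imwrite("pics/s19f.png",s)
crop("side",s,250,120,350,210,7,"s19.png")
plan([572.0,-124.2,87],20)
```

```text
at [ 572.4 -124.1  109.5] yaw 19.77 tr [-0.4 -0.1 22.5] rv [ 0.0015 -0.0016 -0.004 ] F [ 0.5  0.  -0.7] w 0.579 t 26.05
```

View pics/s19.png

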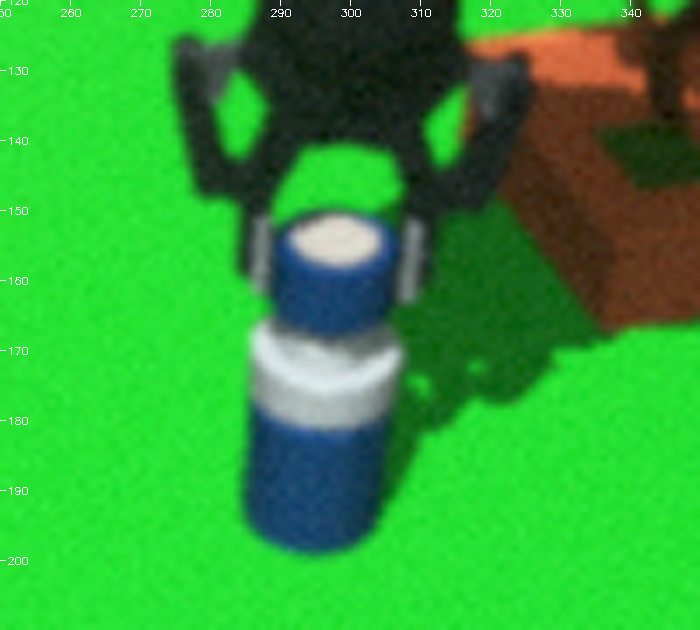

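Only the cap has lifted. The shaker lid's band, at rows 169–181, is unchanged. I'll carry on up.

>>> move_arm --turn '[[0,0,0],[0,0,0],[0,0,0],[0,0,0],[0,0,0],[0,0,0],[0,0,0],[0,0,0]]' --translation '[[0,0,-6],[0,0,-18],[0,0,-36],[0,0,-60],[0,0,-86],[0,0,-110],[0,0,-128],[0,0,-138]]' --hand '[-0.1,-0.1,-0.1,-0.1,-0.1,-0.1,-0.1,-0.1]'

```text
clock: 27.05
tool_pos: [572.2, -124.0, 249.1]
orientation: [[0.941, 0.338, 0.004], [0.338, -0.941, -0.001], [0.003, 0.003, -1.0]]
ft_force: [0.8, 0.2, -0.2]
width: 0.571
```

>>> move_arm --turn '[[0,0,0],[0,0,0],[0,0,0],[0,0,0],[0,0,0],[0,0,0],[0,0,0],[0,0,0]]' --translation '[[0,0,-2],[0,0,-2],[0,0,-2],[0,0,-2],[0,0,-2],[0,0,-2],[0,0,-2],[0,0,-2]]' --hand '[-0.1,-0.1,-0.1,-0.1,-0.1,-0.1,-0.1,-0.1]'

```text
clock: 28.05
tool_pos: [572.2, -124.0, 251.1]
orientation: [[0.941, 0.338, 0.004], [0.338, -0.941, -0.001], [0.003, 0.002, -1.0]]
ft_force: [-0.9, -0.7, 0.2]
width: 0.578
```

Run:
```python
from fit import *
from plant import arm
s=arm.snapshot("side");t=arm.snapshot("top")
cv2.imwrite("pics/s20f.png",s);cv2.imwrite("pics/t20f.png",t)
crop("side",s,190,70,350,270,3,"s20.png")
plan([572.0,-124.2,87],20)
print(arm.get_state()['joint_velocities'].round(2))
print("tin",fitgeo("side",s,(280,182,310,204),lambda c:[np.vstack([circ(c,29,0),circ(c,29,60)])],[572,-124]))
```

```text
at [ 572.2 -124.   251.1] yaw 19.77 tr [ -0.7  -0.3 164.1] rv [ 0.0025 -0.003  -0.004 ] F [ 0.3  0.6 -0.9] w 0.578 t 28.15
[-0.13  0.01  0.    0.05 -0.08  0.05]
tin (array([ 573.9609375 , -126.83984375]), np.float64(3.798401099177031), np.float64(313.2647446328974))
```

View pics/s20.png

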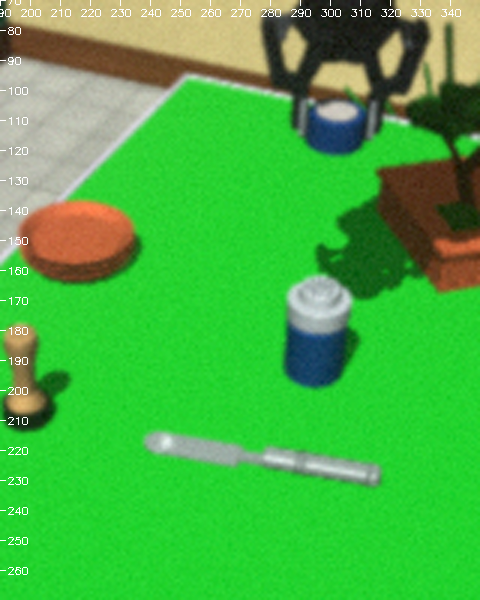

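View pics/t20f.png

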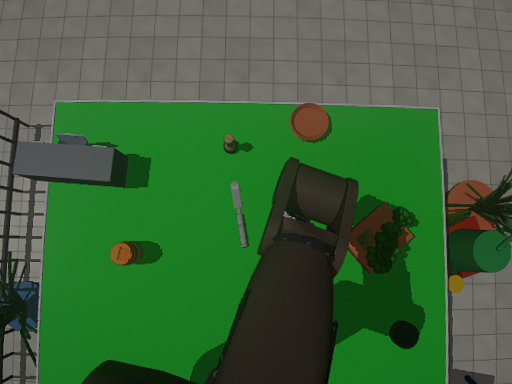

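```bash
python3 -c "
from plant import arm
print(arm.close_job())"
```

```text
the job is handed in; nothing more can be done
None
```

The job is done and handed in at about 28 s of the 72 s allowed, and no check failed.

- **Trowel:** it lies flat on the green mat between the tin and where the lids stood, about 100 mm clear of both.
- **Lids:** I carried them together by the steel band and lowered them until they met the rim. The wrist force was 8 N at contact. In the side picture the band's lower edge is about 64 mm above the mat, which matches fully seated, and I let go there.
- **Cap:** I lifted it off alone. The gripper holds it at rest with its rim about 165 mm above the tin's rim and its grip steady at 0.58.

In the last pictures the shaker lid sits level with its boss bare. The tin's fitted position is unchanged to within 0.1–0.6 mm, and the pot, jar and tamper look untouched.

The two cameras disagreed by 3–5 mm on positions. I reconciled them using the held trowel as a reference, and the lid then went on without any side force.

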